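Draw in the pot stand's bars with its turnbuckle and set the hanging pail on them

ROBOT

A 6-joint arm with a two-finger parallel gripper is mounted at the origin on the work surface. World frame = base frame: x ahead of the robot, y to its left, z up, the work surface at z = 0. Lengths are in m, angles in rad, forces in N, time in s.
With the tool pointing down it reaches from about 0.275 to 0.75 m from the base axis. Payload 10.2 kg.
Tool frame: the origin (TCP) lies midway between the tips of the shut fingers; the grasp point (between the pads) lies 19 mm behind it (env.hold_point_z is the distance from the TCP to the grasp point, in m); z points along the fingers, y is the line along which they close (so a half turn about z gives the same grasp; the last joint's range is limited). The gripper opens to 85 mm and grips with 20 to 120 N. Pads are 22 mm wide; open, the fingers measure 114 mm over their backs; the gripper's body (76 mm by 85 mm) begins 54 mm behind the grasp point. The pads swing forward as they close: fully open they stand 13 mm farther back than shut.
Start: joints at [0.942, 0.313, 1.498, -0, 1.331, -0.223], TCP at [0.207, 0.482, 0.231] pointing down, gripper open.
Joint ranges: [-2.94, 2.94], [-0.97, 2.17], [0.19, 2.56], [-1.23, 4.37], [0.02, 3.11], [-2.88, 2.88]. Speed limits (rad/s): [2.39, 2.39, 3.01, 3.14, 3.14, 3.14].

INTERFACE

Orientations are given as a unit quaternion [x, y, z, w].
In Python, from bench import env, kinematics, monitor, eyes, job gives the robot as it stands. The module is installed in compiled form; this text tells all that it offers. Calls block until the motion is done:
- env.reach(position, orientation): joint-space move of the TCP to a pose.
- env.movel(position, velocity=0.15, frame=None, guard=None): straight line of the TCP; frame=None keeps the orientation; velocity is the mean speed in m/s. With guard (N) it stops when the force on the tool has changed by that much, and returns True; else False.
- env.set_joints(angles): joint-space move.
- env.release() and env.close_gripper(effort=None): open the fingers fully, or close them until they stop; effort is the grip in N (None keeps the last).
- env.hold(seconds).
- kinematics.ik(position, orientation): joint angles nearest the present ones, or None.
- monitor.sense(): the state.
- eyes.grab_frame(name): name is "scene" or "top"; returns a dict with "frame" (384x512x3 uint8, red, green, blue), "mtx" (3x3 intrinsics, pixels), "k1" (the pictures are not rectified: a ray, as slopes to the right and down, at radius r is drawn at 1 + k1 r^2 times it, then the intrinsics apply), "view" (4x4, takes a point from world to camera coordinates). Camera axes: x right, y down, z forward; pixel columns grow to the right and rows downward; lengths in m; the calibration is good to about 2 mm. A picture is of the moment at which its call begins. There is no depth.
A pose or a line that the arm cannot do raises env.MotionError and nothing moves.
- job.hand_in(): hands the job in; it is judged then, once.
The state is a dict: "clock": time; "joints": joint angles; "qvel": joint speeds; "joint_efforts": joint torques, N m; "position": TCP position; "ee_rot": TCP orientation; "contact_force": force on the tool from outside, world axes, zero at the start; "ft_torque": the same for the moment, N m; "finger_gap": opening from 0.0 (shut) to 1.0 (fully open); "gripper_force": force on a finger pad.
Only numpy, scipy, OpenCV 4.12 (cv2) and the standard library are available. Lean on these libraries where they do the work, as an engineer would, in place of code of your own. Each camera call takes 0.05 s, during which the arm holds its last target. There are 200 camera calls.

TASK

The copper pail is too narrow for the pot stand as it is now. First turn the stand's turnbuckle by its cross handle, the topmost spoke going towards the free ends of the bars, until it is at its stop and both bars are fully drawn in; then lift the pail off its hooks and set it down gently, upright, centred between the two bars in the middle of their free stretch beyond the cross handle, letting go only once it stands there. Do not knock the tub, the bottle or the spoon about.

Things in the scene. Friction and masses are not known exactly. Their poses are not given: they have to be found in the camera images.
- pot_stand: Fixed steel pot stand, base 235 x 170 x 10 mm. Origin on the table under it; x along its two level bars from the turnbuckle's end (-x) to the pail's end (+x), y across, z up. Bars: x -108 to 108 mm, 14 mm wide, 20 mm high, tops 105 mm above the table; centre lines at y = +-63 mm when fully loosened, +-43 mm fully drawn in. Only then does the pail stand safely on both.
- hub (a point): Centre of the turnbuckle, x = -75 mm, y = 0 of the stand, 95 mm above the table; axes as the stand's. Turnbuckle axis: level, along the stand's y, between the bars. Sleeve 62 mm long; hub radius 18 mm, with four round spokes 90 degrees apart in the stand's x-z plane, 12 mm thick, tips 65 mm from the axis. Push spoke after spoke from above, fingers shut; one leaning over 40 degrees at them may jam.
- turnbuckle (a joint): Angle in rad: 0 = fully loose, 4.71 = end stop, bars drawn in (4.24 mm per bar per rad). Starts at 0 to 1.5. Grows as the upper spoke goes towards the stand's +x (the pail's end). At q the spokes lean q, plus quarter turns, from vertical towards +x; so at 0 and 4.71 one points straight up. Friction 0.12 N m (2 to 5 N at a spoke); stays where it is left.
- spot (a point): Where the pail goes: midway between the bars at the height of their tops (105 mm above the table), x = +55 mm of the stand. Axes as the stand's.
- pail: Loose round copper pail, 0.2 to 0.4 kg, hanging on the hooks. Outer radius 48 mm at the underside, 55 mm at the rim, 80 mm high, with a rigid arched steel handle. Origin at the centre of its underside; z up along it, y along the handle's crossbar.
- pail_handle (a point): Middle of the handle's level crossbar, 150 mm above the pail's underside. The crossbar is round, 12 mm thick and 108 mm long along the pail's y, about 65 mm clear above the rim. Grasp it here across its thickness, from above, between the two hooks.
- hook_stand: Fixed steel stand; origin on the table under the hanging pail, yaw as the pail's. Post 95 mm to its +x, nothing above the hooks. Two hooks (y = +-32 mm, 8 mm thick) reach from the post's top to -x, over the rim and under the crossbar, hanging 245 mm above the table; tips 22 mm past it rise 10 mm over its axis. Off: straight up 25 to 45 mm (higher, the rim meets the hooks), then 110 mm to -x.
- tub: Bystander: loose white plastic tub, 100 mm wide, 75 mm high; origin at the centre of its underside.
- sauce_bottle: Bystander: loose amber bottle, 60 mm wide, 170 mm high; origin at the centre of its underside.
- spoon: Bystander: loose spoon, 200 mm long, lying on the table beyond the work.
Mind the look-alikes: they are no part of the job. What is meant by the pail is not purple or yellow, and is the smaller of those in its own colour.

How it is judged:
By the outcome, as a careful person would: the job done as asked, in the order asked, and still so for the second after the job is handed in, with the robot touching nothing.
It also fails if it takes over 70 s, if anything falls off the work surface, if the arm or the gripper's body presses on something with over 40 N, if the wrist force passes 120 N, or if a joint passes its speed limit or range.

## Working session

There is one attempt and no reset: what is moved stays moved. The work goes in short steps, each a Python script; the robot and the scene stay as the last script left them, time stands still between calls to the robot, and variables do not carry over. Pictures are saved under pics/ and viewed, at most 13 in all, crops included, and the job is handed in when it is done.

```bash
mkdir -p pics; ls; cat > h.py <<'E'
import numpy as np, cv2
from bench import env,kinematics,monitor,eyes,job
def save(name,fn):
    f=eyes.grab_frame(name); cv2.imwrite('pics/'+fn,cv2.cvtColor(f['frame'],cv2.COLOR_RGB2BGR)); np.savez('pics/'+fn+'.npz',**f); return f
def ray(f,uv):
    K=f['mtx'];d=(np.array(uv,float)-[K[0,2],K[1,2]])/[K[0,0],K[1,1]]
    s=d.copy()
    for _ in range(20): s=d/(1+float(f['k1'])*(s@s))
    V=f['view'];R=V[:3,:3];return -R.T@V[:3,3],R.T@np.array([s[0],s[1],1])
def onz(f,uv,z):
    o,d=ray(f,uv);return o+d*(z-o[2])/d[2]
def proj(f,p):
    V=f['view'];c=V[:3,:3]@np.array(p,float)+V[:3,3];s=c[:2]/c[2];s=s*(1+float(f['k1'])*(s@s));K=f['mtx']
    return np.array([K[0,0]*s[0]+K[0,2],K[1,1]*s[1]+K[1,2]])
E
python3 - <<'E'
from h import *
for n in('scene','top'):
    f=save(n,n+'1.png');V=f['view'];print(n,-V[:3,:3].T@V[:3,3],V[2,:3],f['k1'])
a=[cv2.imread(f'pics/{n}1.png') for n in('scene','top')]
cv2.imwrite('pics/both.png',cv2.resize(a[0],(800,600),interpolation=cv2.INTER_CUBIC))
cv2.imwrite('pics/topb.png',cv2.resize(a[1],(800,600),interpolation=cv2.INTER_CUBIC))
E
```

```text
pics
scene [1.30469589 0.23550579 0.97649395] [-0.65275032 -0.22293384 -0.72402867] -0.12029330737210729
top [ 0.45023796 -0.00198444  1.34991857] [ 0.10039219  0.01453327 -0.99484179] -0.08909690443121197
```

View pics/both.png

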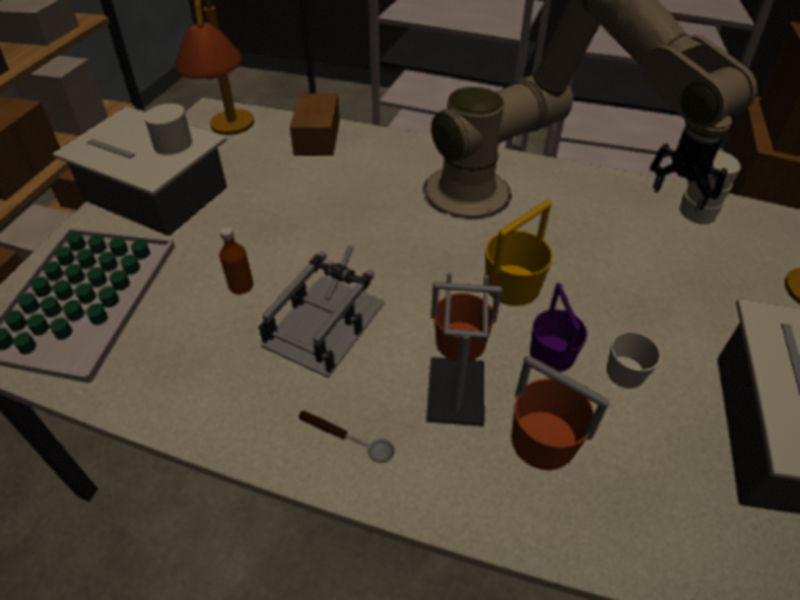

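View pics/topb.png

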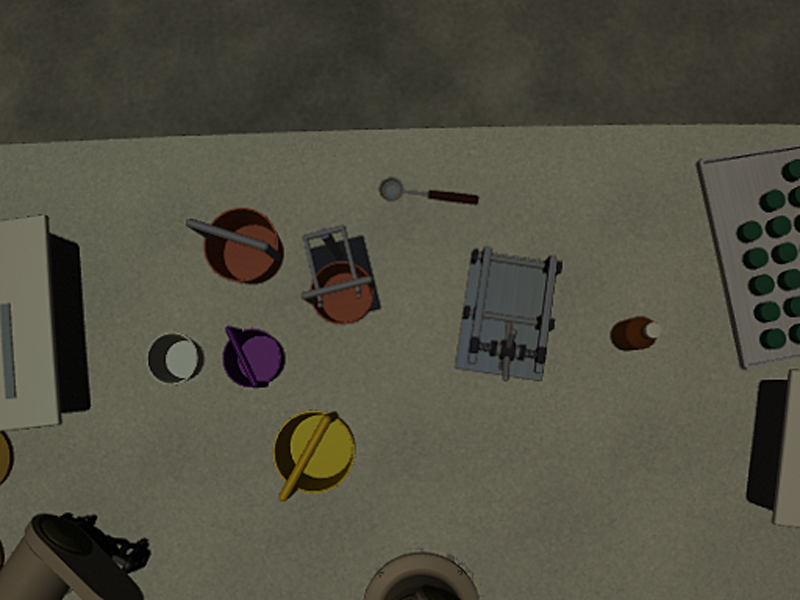

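Scaled (800x600) top view: there are four pail candidates. The yellow one is at (315,450) and purple at (253,357), both the wrong colour. The large copper one is at (245,245), standing on the table. The smaller copper one is at (342,292), hanging on the hooks, and it fits the description. The pot stand is at (510,315), with its turnbuckle end towards the robot. I'll confirm in an enlarged crop.

```bash
python3 - <<'E'
from h import *
s=cv2.imread('pics/scene1.png');t=cv2.imread('pics/top1.png')
def c(im,x,y,w,h):
    k=np.clip(im[y:y+h,x:x+w].astype(float)*2,0,255).astype(np.uint8);return cv2.resize(k,(400,300),interpolation=cv2.INTER_CUBIC)
# 100x75 crops -> x4
A=np.vstack([np.hstack([c(t,280,150,133,100),c(t,120,125,133,100)]),np.hstack([c(s,150,145,120,90),c(s,260,165,133,100)])])
cv2.imwrite('pics/crop1.png',A)
E
```

```text
(no output)
```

View pics/crop1.png

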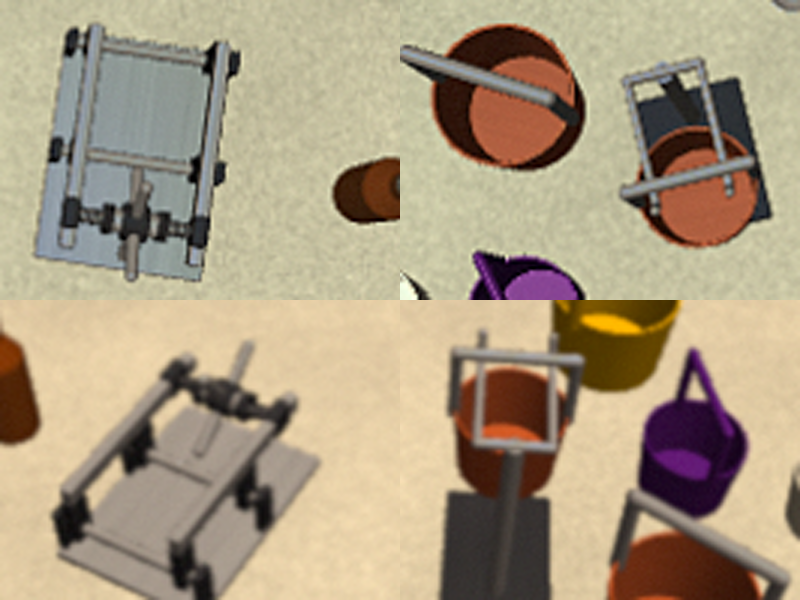

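The crop confirms that the pail on the hooks is copper and smaller than the other copper one. In the top-left crop the bars run from (95,25) to (67,247) and from (222,43) to (193,265). The crossbar runs from (622,194) to (752,161).

```bash
cat >> h.py <<'E'
def tri(f,a,g,b):
    o1,d1=ray(f,a);o2,d2=ray(g,b);d1/=np.linalg.norm(d1);d2/=np.linalg.norm(d2)
    s=np.linalg.lstsq(np.c_[d1,-d2],o2-o1,rcond=None)[0];p,q=o1+s[0]*d1,o2+s[1]*d2
    return (p+q)/2,np.linalg.norm(p-q)
E
python3 - <<'E'
from h import *
np.set_printoptions(precision=4,suppress=True)
t=dict(np.load('pics/top1.png.npz'));s=dict(np.load('pics/scene1.png.npz'))
k=133/400
T=lambda x,y,ox,oy:np.array([x*k+ox-.33,y*k+oy-.33])
A=[onz(t,T(x,y,280,150),.105)[:2] for x,y in((95,25),(67,247),(222,43),(193,265))]
A=np.array(A);print(A);c=A.mean(0);ax=(A[0]+A[2]-A[1]-A[3])/2;yaw=np.arctan2(ax[1],ax[0])
print('stand',c,np.degrees(yaw),np.linalg.norm(ax))
n=np.array([-np.sin(yaw),np.cos(yaw)]);print('half',(A[0]+A[1]-A[2]-A[3])@n/4)
u=np.array([np.cos(yaw),np.sin(yaw)])
hub=c-.075*u
S=lambda x,y:np.array([150+x*.3-.33,145+y*.3-.33])
for nm,a,b in(('near',(130,278),(248,45)),('far',(145,185),(200,153))):
    p,e=tri(t,T(*a,280,150),s,S(*b));r=p[:2]-hub;print(nm,p,e,r@u,r@n,p[2]-.095)
P=[T(222,194,120,125),T(352,161,120,125)];Q=[T(55,52,260,165),T(180,61,260,165)]
for a in P: print('cb z245',onz(t,a,.245))
for i in(0,1): print(tri(t,P[0],s,Q[1-i]),tri(t,P[1],s,Q[i]))
# bar far ends triangulate, scene crop
for a,b in(((95,25),(68,195)),((222,43),(180,240))): print('farend',tri(t,T(*a,280,150),s,S(*b)))
print(monitor.sense()['clock'])
E
```

```text
[[ 0.6783 -0.1325]
 [ 0.4691 -0.0994]
 [ 0.6583 -0.2525]
 [ 0.4495 -0.2165]]
stand [ 0.5638 -0.1752] -9.387534402978003 0.21184793846178057
half 0.0601017467572558
near [ 0.4396 -0.1566  0.1234] 0.0034427321002688934 -0.05058084212109458 -0.0018719119202840612 0.028424873370544362
far [ 0.5285 -0.1813  0.0462] 0.0022690685946859675 0.041120588727579815 -0.01177231737936035 -0.048782666219875176
cb z245 [0.5802 0.1818 0.245 ]
cb z245 [0.6055 0.0719 0.245 ]
(array([0.5804, 0.1812, 0.2442]), np.float64(0.0014714631908488436)) (array([0.6057, 0.0716, 0.2445]), np.float64(0.0007993864448180229))
(array([0.5966, 0.1257, 0.2613]), np.float64(0.11195728220829945)) (array([0.598 , 0.1264, 0.252 ]), np.float64(0.11061967933624153))
farend (array([ 0.6908, -0.1705,  0.1605]), np.float64(0.09726741528923366))
farend (array([ 0.6511, -0.2067,  0.0583]), np.float64(0.11125070495070989))
0.1
```

```bash
cat >> h.py <<'E'
from scipy.spatial.transform import Rotation as Ro
np.set_printoptions(precision=4,suppress=True)
C=np.array([.5638,-.1752]);YAW=np.radians(-9.39)
U=np.array([np.cos(YAW),np.sin(YAW)]);N=np.array([-U[1],U[0]])
HUB=np.r_[C-.075*U,.095]
def W(x,z): return HUB+np.r_[x*U,z]
def down(psi): return Ro.from_matrix([[np.cos(psi),np.sin(psi),0],[np.sin(psi),-np.cos(psi),0],[0,0,-1]]).as_quat()
def best(p,psi):
    j0=np.array(monitor.sense()['joints']);o=[]
    for a in(psi,psi+np.pi):
        j=kinematics.ik(p,down(a))
        if j is not None:o.append((np.abs(np.array(j)-j0).max(),a))
    return down(min(o)[1])
def st():
    s=monitor.sense();print('t',round(s['clock'],2),'p',np.array(s['position']),'F',np.array(s['contact_force']),'gap',s['finger_gap'])
def rel():
    r=np.array(monitor.sense()['position'])-HUB;return r[:2]@U,r[2]
E
python3 - <<'E'
from h import *
s=dict(np.load('pics/scene1.png.npz'))
for b in((248,45),(200,153),(225,95)):
    o,d=ray(s,(150+b[0]*.3-.33,145+b[1]*.3-.33));n3=np.r_[N,0];p=o+d*(((HUB-o)@n3)/(d@n3))-HUB
    print('spoke',p[:2]@U,p[2],'ang',np.degrees(np.arctan2(p[:2]@U,p[2])))
p=np.array(monitor.sense()['position'])
env.close_gripper(30)
env.movel([p[0],p[1],.34],velocity=.25)
q=best(W(-.004,.15),YAW);print(q)
env.reach(W(-.004,.15),q);st()
save('top','top2.png')
f=save('scene','scene2.png');im=cv2.imread('pics/scene2.png')[100:265,130:350]
cv2.imwrite('pics/crop2.png',cv2.resize(np.clip(im*1.8,0,255).astype(np.uint8),(800,600),interpolation=cv2.INTER_CUBIC))
E
```

```text
spoke -0.044715678036996775 0.03405776677342762 ang -52.70523116211738
spoke 0.05463845869850624 -0.03027996739196917 ang 118.99468553863672
spoke 0.002822207271536674 0.005183203741657899 ang 28.567889886770008
[ 0.9966 -0.0819  0.      0.    ]
t 3.96 p [ 0.4861 -0.1617  0.2451] F [0.6311 0.1244 0.5363] gap 0.0003107305919683932
```

View pics/crop2.png

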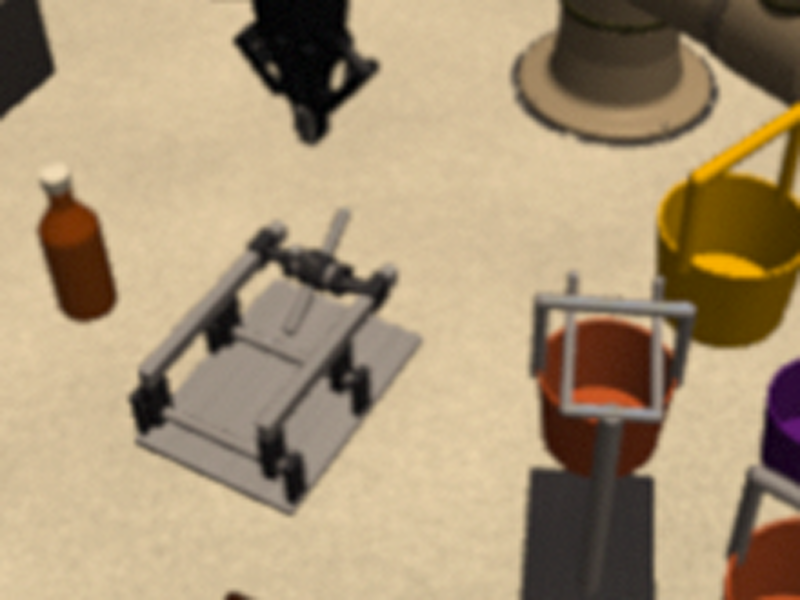

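The shut gripper is above the turnbuckle. The spokes' visible tips are at crop (343,212) and (290,330), which gives q of about 33 to 38 degrees. I'll insert between the upper spokes and push.

```bash
python3 - <<'E'
from h import *
env.movel(W(-.010,.08),velocity=.15)
g=env.movel(W(-.010,.028),velocity=.06,guard=10);print(g,rel());st()
if not g:
    g=env.movel(W(.025,.028),velocity=.05,guard=25);print(g,rel());st()
    if not g: 
        env.movel(W(.020,.028)); env.movel(W(.020,.085)); env.movel(W(-.05,.085),velocity=.2)
f=save('scene','scene3.png');im=cv2.imread('pics/scene3.png')[100:265,130:350]
cv2.imwrite('pics/crop3.png',cv2.resize(np.clip(im*1.8,0,255).astype(np.uint8),(800,600),interpolation=cv2.INTER_CUBIC));st()
E
```

```text
False (np.float64(-0.00978391720210519), np.float64(0.028328880108368426))
t 5.69 p [ 0.4801 -0.1614  0.1233] F [-1.1998  0.2151  0.4944] gap -0.0024868898474972676
False (np.float64(0.0253722432556515), np.float64(0.028152872051400435))
t 6.54 p [ 0.5148 -0.1672  0.1232] F [ 0.8157 -0.0579 -0.5265] gap 0.0028542380619776824
t 7.88 p [ 0.441  -0.155   0.1796] F [ 0.4297 -0.1789 -0.264 ] gap 0.002266848130377528
```

View pics/crop3.png

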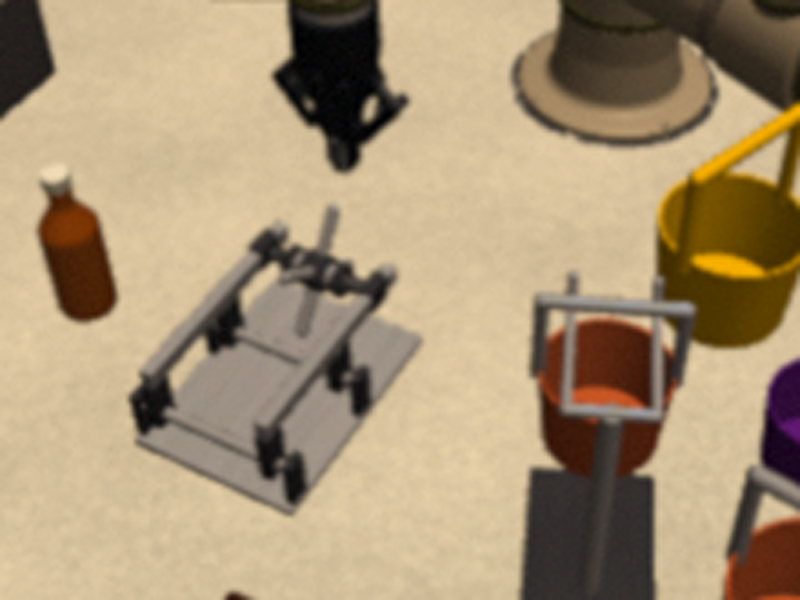

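The handle turned: the upright spoke's tip is now at (332,208). I'll repeat the pushes.

```bash
python3 - <<'E'
from h import *
s=dict(np.load('pics/scene3.png.npz'));P=[]
for b in((332,208),(303,333)):
    o,d=ray(s,(130+b[0]*.275-.36,100+b[1]*.275-.36));n3=np.r_[N,0];p=o+d*(((HUB-o)@n3)/(d@n3))-HUB;P.append([p[:2]@U,p[2]])
d=np.subtract(*P);a=np.degrees(np.arctan2(*d));print(P,'lean',a)
if -40<a<-10:
  for k in range(2):
    env.movel(W(-.060,.085),velocity=.25)
    if env.movel(W(-.060,.028),velocity=.1,guard=10): print('descend hit');st();break
    g=env.movel(W(.025,.028),velocity=.06,guard=25);print(g,rel());st()
    if g: break
    env.movel(W(.018,.028)); env.movel(W(.018,.085),velocity=.2)
env_ = env.movel(W(-.06,.085),velocity=.25) if rel()[1]>.07 else None
f=save('scene','scene4.png');im=cv2.imread('pics/scene4.png')[100:265,130:350]
cv2.imwrite('pics/crop4.png',cv2.resize(np.clip(im*1.8,0,255).astype(np.uint8),(800,600),interpolation=cv2.INTER_CUBIC));st()
E
```

```text
[[np.float64(-0.02700103997350145), np.float64(0.05406821191952968)], [np.float64(0.03707186373026001), np.float64(-0.05009436645857049)]] lean -31.59667109756691
False (np.float64(0.02514117760223741), np.float64(0.02816522656298015))
t 10.41 p [ 0.5146 -0.1671  0.1232] F [-1.1415 -1.0204  0.8434] gap -0.0007847143205226562
False (np.float64(0.025150286414670955), np.float64(0.028145646301884264))
t 13.83 p [ 0.5146 -0.1671  0.1231] F [-0.8961  0.1955 -0.2178] gap 0.003476272750341907
t 15.03 p [ 0.4309 -0.1533  0.1796] F [-0.7874  0.6662 -0.3641] gap -0.003243376299308458
```

View pics/crop4.png

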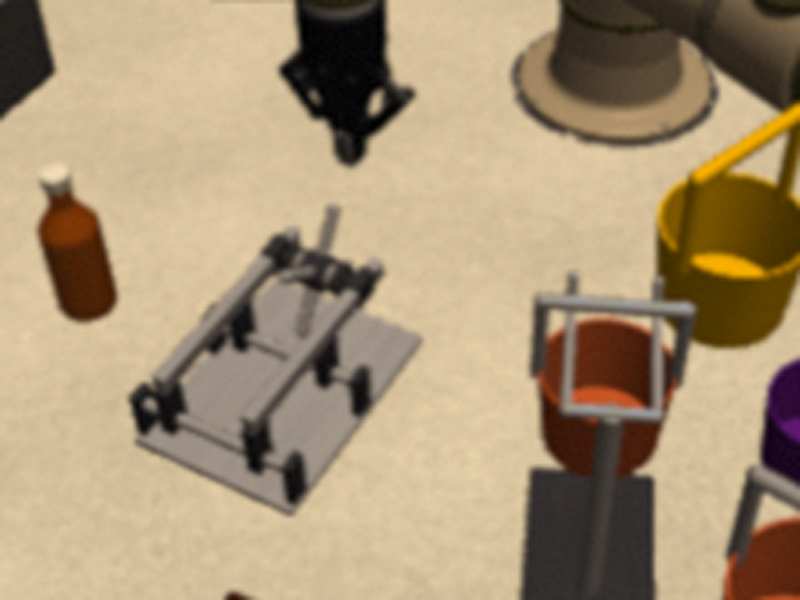

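The bars are drawing in and the spoke again leans about -30 degrees (tip at (332,208)). The final push goes to the stop.

```bash
python3 - <<'E'
from h import *
env.movel(W(-.060,.028),velocity=.15,guard=10)
g=env.movel(W(.0,.028),velocity=.04,guard=22);print(g,rel());st()
x=rel()[0]
env.movel(W(x-.03,.028)); env.movel(W(x-.03,.10),velocity=.2); env.movel(W(-.10,.2),velocity=.3)
save('scene','scene5.png');save('top','top5.png')
s=cv2.imread('pics/scene5.png');t=cv2.imread('pics/top5.png')
c=lambda im,x,y,w,h:cv2.resize(np.clip(im[y:y+h,x:x+w]*2.,0,255).astype(np.uint8),(400,600),interpolation=cv2.INTER_CUBIC)
cv2.imwrite('pics/crop5.png',np.hstack([c(t,285,150,80,120),c(s,160,130,80,120)]));st()
E
```

```text
True (np.float64(-0.013908839182478438), np.float64(0.027407437790721953))
t 16.66 p [ 0.4761 -0.1606  0.1224] F [-3.7698 -0.7055  2.5974] gap -0.003461263369919922
t 18.15 p [ 0.3911 -0.1465  0.2934] F [-0.1645 -1.1171 -0.4802] gap -0.0009605078288737507
```

View pics/crop5.png

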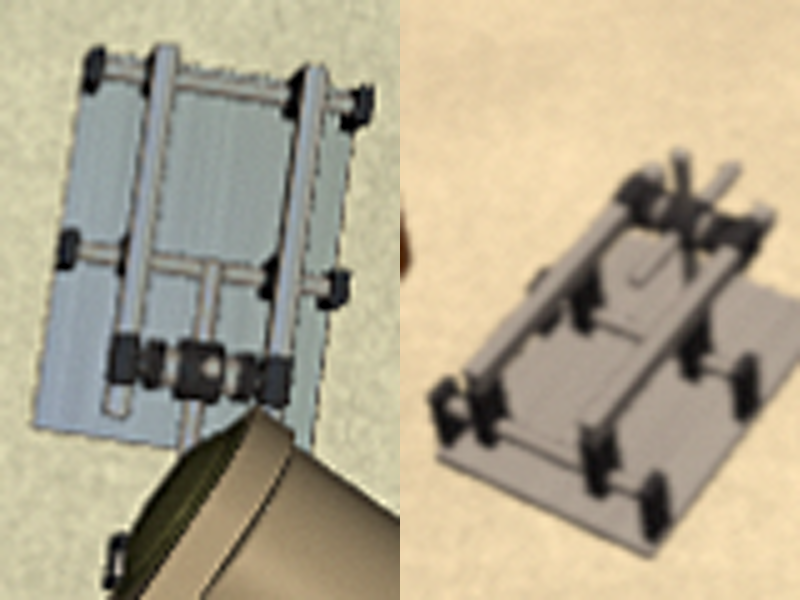

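The topmost spoke is upright at its stop and the bars are drawn in (far ends at crop (167,45) and (316,68), near-left end at (115,413)). I'll measure them and go for the pail.

```bash
python3 - <<'E'
from h import *
t=dict(np.load('pics/top5.png.npz'))
L=[onz(t,(285+x*.2-.4,150+y*.2-.4),z)[:2] for x,y,z in((167,45,.105),(115,413,.105),(316,68,.105),(213,367,.16))]
A,B,D,S=L
r=lambda p:((p-C)@U,(p-C)@N)
for p in L: print(r(p))
print('yaw',np.degrees(np.arctan2(*(A-B)[::-1])),'dist',abs((A-D)@N))
a=np.array([.5802,.1818]);b=np.array([.6055,.0719]);m=(a+b)/2;d=a-b;psi=np.arctan2(d[1],d[0]);print(m,np.degrees(psi)-90)
env.movel(np.array(monitor.sense()['position'])+[0,0,.1],velocity=.3)
p=np.r_[m,.34];q=best(p,psi);env.release()
env.reach(p,q);st();print(q)
save('top','top6.png');save('scene','scene6.png')
s=cv2.imread('pics/scene6.png');t=cv2.imread('pics/top6.png')
c=lambda im,x,y,w,h:cv2.resize(np.clip(im[y:y+h,x:x+w]*2.,0,255).astype(np.uint8),(400,600),interpolation=cv2.INTER_CUBIC)
cv2.imwrite('pics/crop6.png',np.hstack([c(t,170,120,80,120),c(s,250,110,100,150)]));st()
E
```

```text
(np.float64(0.10696711448491439), np.float64(0.04156441514740209))
(np.float64(-0.10467977907128156), np.float64(0.043515547102930686))
(np.float64(0.10578621056319792), np.float64(-0.04443351172112088))
(np.float64(-0.0744428837976961), np.float64(-0.0006073650998475172))
yaw -9.918183795590066 dist 0.08599792686852298
[0.5929 0.1268] 12.964152469644134
t 20.71 p [0.5928 0.126  0.3404] F [-0.3725 -0.1101  0.3   ] gap 0.9998751568841625
[0.6228 0.7824 0.     0.    ]
t 20.81 p [0.5928 0.1258 0.3406] F [-0.9998  1.0224 -0.2257] gap 0.9991648272589422
```

View pics/crop6.png

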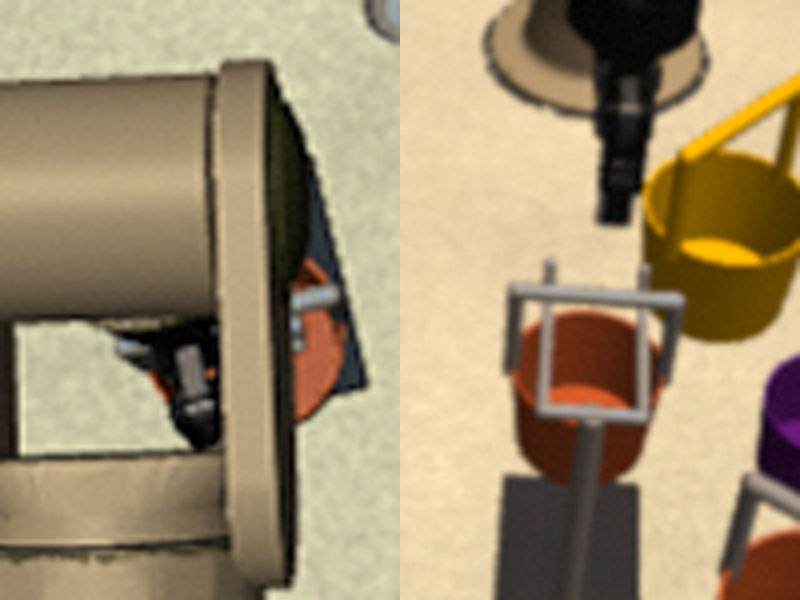

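The bar spacing is 86 mm, so the bars are fully drawn in. The gripper is above the crossbar with its fingers in line with the pail's x axis. I'll grasp it, unhook it and carry it over.

```bash
python3 - <<'E'
from h import *
m=np.array([.5929,.1268]);a=np.radians(12.96);ux=np.array([np.cos(a),np.sin(a)])
g=env.movel(np.r_[m,.226],velocity=.12,guard=12);print('hit',g);st()
if not g:
    env.close_gripper(60);st();print(monitor.sense()['gripper_force'])
    env.movel(np.r_[m,.226+.034],velocity=.06);st()
    g=env.movel(np.r_[m-.115*ux,.26],velocity=.08,guard=15);print('hit',g);st()
    if not g:
        env.movel(np.r_[m-.115*ux,.36],velocity=.15)
        env.movel([.486,-.04,.36],velocity=.15)
        sp=C+.056*U-.001*N
        env.movel(np.r_[sp,.33],velocity=.12);st()
save('top','top7.png');save('scene','scene7.png')
s=cv2.imread('pics/scene7.png')[60:260,130:397]
cv2.imwrite('pics/crop7.png',cv2.resize(np.clip(s*2.,0,255).astype(np.uint8),(800,600),interpolation=cv2.INTER_CUBIC))
E
```

```text
hit False
t 21.91 p [0.5932 0.1268 0.2268] F [-0.0001 -0.3553 -0.0668] gap 0.9974601920051372
t 22.59 p [0.593  0.1268 0.2262] F [-0.179   0.4539  0.0808] gap 0.11527523995132315
58.40250313282013
t 23.31 p [0.5928 0.1268 0.2597] F [ 0.2397 -0.2584 -4.1498] gap 0.11685989577077757
hit False
t 24.89 p [0.4811 0.101  0.2599] F [-0.065  -0.6599 -2.9751] gap 0.11666402980197077
t 28.61 p [ 0.6188 -0.185   0.3303] F [ 0.1304 -0.4901 -3.182 ] gap 0.11996823512947348
```

View pics/crop7.png

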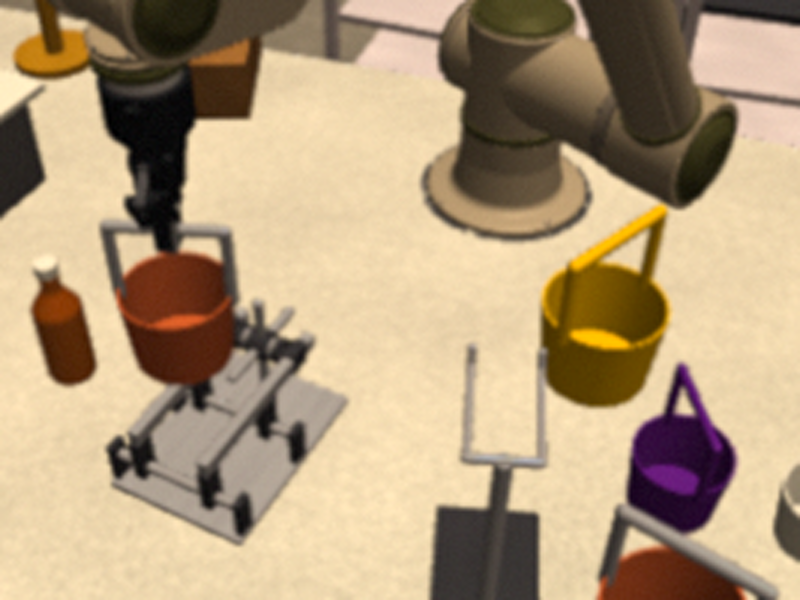

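The pail hangs level over the stand (crop (180,315)), gripped at the middle of the crossbar. I'll lower it gently.

```bash
python3 - <<'E'
from h import *
sp=C+.056*U-.001*N
env.movel(np.r_[sp,.245],velocity=.08)
g=env.movel(np.r_[sp,.231],velocity=.012,guard=4);print('hit',g);st()
env.hold(.5);st()
save('top','top8.png');save('scene','scene8.png')
s=cv2.imread('pics/scene8.png')[110:260,130:330]
cv2.imwrite('pics/crop8.png',cv2.resize(np.clip(s*2.,0,255).astype(np.uint8),(800,600),interpolation=cv2.INTER_CUBIC))
E
```

```text
hit True
t 30.65 p [ 0.6191 -0.185   0.2366] F [2.0681 1.7185 4.5522] gap 0.11621586257348437
t 31.15 p [ 0.6191 -0.1849  0.2366] F [0.9645 1.6355 5.4497] gap 0.1159495908147037
```

View pics/crop8.png

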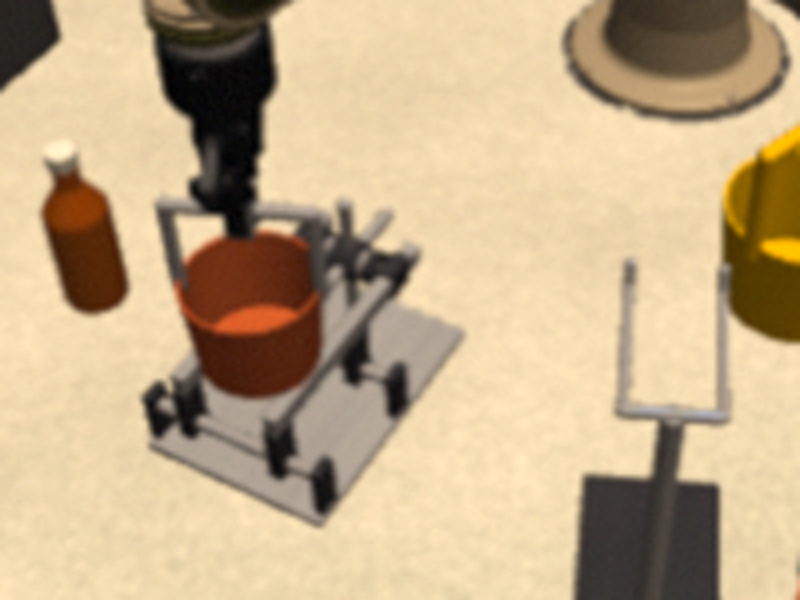

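The pail made contact at the expected height (TCP 0.2366). I'll release, back off and check the position.

```bash
python3 - <<'E'
from h import *
env.release();env.hold(.3);st()
p=np.array(monitor.sense()['position']);env.movel(p+[0,0,.11],velocity=.1)
j=np.array(monitor.sense()['joints']);j[0]+=.55;env.set_joints(j);env.hold(.3);st()
f=save('top','top9.png');save('scene','scene9.png')
hsv=cv2.cvtColor(cv2.imread('pics/top9.png'),cv2.COLOR_BGR2HSV)
m=cv2.inRange(hsv,(0,100,50),(15,255,255))
for c in cv2.findContours(m,cv2.RETR_EXTERNAL,cv2.CHAIN_APPROX_NONE)[0]:
    if cv2.contourArea(c)>300:
        (cc,r)=cv2.minEnclosingCircle(c);w=onz(f,cc,.185)[:2]-C;print(cc,r,w@U,w@N)
print('want rim at', proj(f,np.r_[C+.056*U-.001*N,.185]))
t=cv2.imread('pics/top9.png')[130:270,270:370];s=cv2.imread('pics/scene9.png')[110:250,140:240]
cv2.imwrite('pics/crop9.png',cv2.resize(np.clip(np.hstack([t,s])*2.,0,255).astype(np.uint8),(800,560),interpolation=cv2.INTER_CUBIC))
E
```

```text
t 32.27 p [ 0.6185 -0.185   0.2353] F [0.5049 0.6309 0.2069] gap 0.9973115943046877
t 35.13 p [0.6241 0.1649 0.3446] F [0.1457 0.462  0.4122] gap 1.0039291252859213
(336.0, 178.5) 19.780139923095703 0.04462051674690198 -0.005584697596218203
want rim at [334.8209 174.0633]
```

View pics/crop9.png

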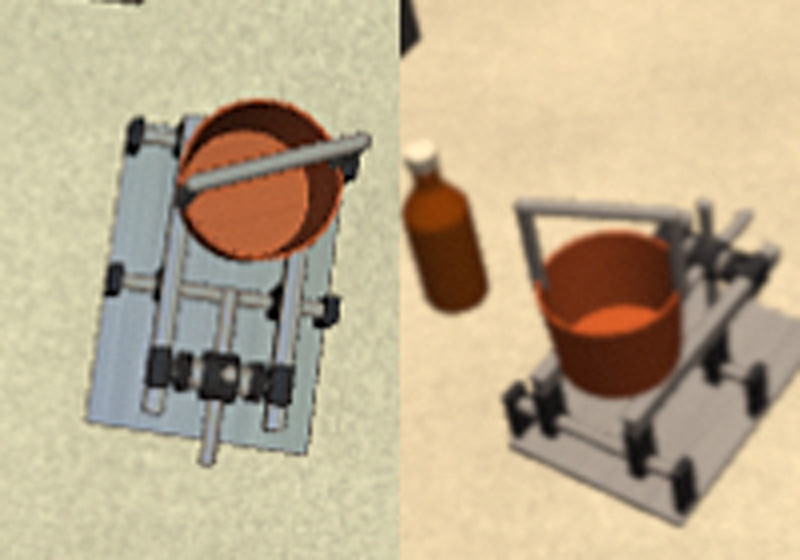

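The rim's centre is at top-crop (262,179), pixel (335.4,174.7), against the wanted (334.8,174.1), so it is within about 2 mm. The pail stands upright on both bars, the spoke is still upright, and the bottle looks undisturbed.

```bash
python3 -c "
from h import *
print(job.hand_in())"
```

```text
the job is handed in; nothing more can be done
None
```

I turned the turnbuckle to its stop, which drew both bars fully in, then set the copper pail upright on them, centred at the spot to within about 2 mm, and handed the job in at about 35 s.

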